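# Prop the capsule chest open on its stay

### The job

The small wooden capsule chest is wanted half open for the morning's coffees. Swing its lid right up, flip up the folded stay inside until it leans on its stop, then bring the lid gently down by its handle until it rests on the end of the stay, and let go; do not let the lid drop, do not press it hard onto the stay, and leave the other things where they stand.

Things in the scene. Friction and masses are not known exactly. Their poses are not given: they have to be found in the camera images.
- chest: wooden capsule chest, fixed to the worktop; 170 mm deep (its x), 260 mm wide (its y), 85 mm high, walls and floor 8 mm thick. Origin: centre of its underside; its x axis points from the front (the handle side, which faces the robot roughly) to the hinged back, z up. It stands turned by some 0.15 to 0.75 rad. Two loose coffee capsules (27 mm tall) stand in its right-hand (-y) part
- lid (a joint): angle of the lid about the hinge along the chest's top back edge (axis along the chest's y): 0 shut, 1.57 upright, 1.66 against its back stop. It weighs 0.3 kg and has only slight hinge friction (0.05 N m): near upright or on the back stop it stands by itself, below about 1.35 it falls shut if let go
- lid_hinge (a point): middle of the lid's hinge line, level with the rim and with the lid's underside (85 mm above the worktop), at the back of the chest
- lid_bar (a point): middle of the lid's handle: a round steel bar 10 mm thick and 70 mm long, parallel to the hinge and 210 mm from it, held 37 mm out from the lid's front edge in the plane of the lid, so there is a gap of about 31 mm between bar and lid edge (and 35 mm to the chest's front when shut). The lid is a board 10 mm thick; the bar's axis lies 5 mm above its underside
- stay (a joint): angle of the stay about its pivot (axis parallel to the chest's x): 0 folded, lying level across the chest just below the rim, pointing to the chest's right (-y); 1.57 upright; 1.69 against its stop, leaning outward a little past upright, where it stands by itself. Let go before upright it falls back down. It turns easily; pinched in gripper pads it may lag some 0.1 to 0.2 rad behind the hand, so go on until it is against the stop
- stay_pivot (a point): pivot of the stay, inside the chest near its left-hand (+y) wall, 95 mm in front of the hinge line, 40 mm from the outer face of the left wall, 72 mm above the worktop
- stay_grip (a point): a point on the stay, 80 mm from its pivot on the centre line. The stay is a square steel tube 10 mm thick reaching 92 mm from the pivot, from which a thin rod (6 mm) with a 12 mm rubber ball end is drawn out; the ball's far end is 100 to 130 mm from the pivot. The rod's length is set differently each time, stays as set (60 N to move) and is not reported, so the angle at which the lid meets the ball (0.7 to 0.95 rad) must be felt or seen
- grinder_mid (a point): spice grinder with a dark top and a grey lower half, 49 mm across, 123 mm tall, standing behind the chest's right end, beside the coffee machine; a bystander; the point is its centre, half-way up
- honey_jar_mid (a point): amber jar with a pale lid, 58 mm across, 74 mm tall, standing beside the chest's left end; a bystander; the point is its centre, half-way up
- cup_mid (a point): small patterned white cup with a handle, 62x88x50 mm; a bystander; the point is its centre, half-way up
- jug_mid (a point): steel milk jug, 77x110x90 mm; a bystander; the point is its centre, half-way up
- press_mid (a point): coffee tamper with a wooden handle, 58 mm across, 88 mm tall; a bystander; the point is its centre, half-way up
- lemon_mid (a point): lemon, 78x55x56 mm; a bystander; the point is its centre, half-way up

How it is judged:
On the way, in this order (a step that is already met when the one before it is completed fails the run):
1. the lid is swung up to about upright (value of joint lid above 1.35 rad), for 0.2 s.
2. the stay is flipped up onto its stop while the lid is up (value of joint stay above 1.62 rad and value of joint lid above 1.1 rad), for 0.2 s.
At the end, for the whole second after the job is handed in: The stay is up on its stop (over 1.62 rad), the lid rests still on the end of the stay (touching it, lid between 0.65 and 1.0 rad), and the grinder, jar, cup, jug, tamper and lemon are within 30 mm of where they stood (value of joint stay above 1.62 rad and value of joint lid between 0.65 and 1 rad and contact force between lid and stay above 0.3 N and velocity of joint lid between -0.1 and 0.1 rad/s and distance of each of grinder_mid, honey_jar_mid, cup_mid, jug_mid, press_mid, lemon_mid from where it was at the start of the episode below 0.03 m).
It fails at once if the lid falls or is slammed (closing faster than 1.6 rad/s) (velocity of joint lid below -1.6 rad/s).
It fails at once if the lid is pressed onto the stay with more than 40 N (contact force between lid and stay above 40 N).
It fails at once if a bystander is moved by more than 50 mm (distance of any of grinder_mid, honey_jar_mid, cup_mid, jug_mid, press_mid, lemon_mid from where it was at the start of the episode above 0.05 m).
It also fails if it takes over 69 s, if anything falls off the work surface, if the arm or the gripper's body presses on something with over 40 N, if the wrist force passes 120 N, or if a joint passes its speed limit or range.

### The arm

A 6-joint arm with a two-finger parallel gripper is mounted at the origin on a cart in front of the work surface, level with it; the furniture and walls round the work are solid. World frame = base frame: x ahead of the robot, y to its left, z up, the work surface at z = 0. Lengths are in m, angles in rad, forces in N, time in s.
With the tool pointing down it reaches from about 0.375 to 0.9 m from the base axis. Payload 3.1 kg.
Tool frame: the origin (TCP) lies midway between the tips of the shut fingers; the grasp point (between the pads) lies 19 mm behind it (manip.grasp_offset is the distance from the TCP to the grasp point, in m); z points along the fingers, y is the line along which they close (so a half turn about z gives the same grasp; the last joint's range is limited). The gripper opens to 85 mm and grips with 20 to 120 N. Pads are 22 mm wide; open, the fingers measure 114 mm over their backs; the gripper's body (76 mm by 85 mm) begins 54 mm behind the grasp point. The pads swing forward as they close: fully open they stand 13 mm farther back than shut.
Start: joints at [1.125, 0.527, 1.433, -0, 1.181, -0.178], TCP at [0.165, 0.603, 0.231] pointing down, gripper open.
Joint ranges: [-3.08, 3.08], [-0.75, 2.2], [0.22, 2.44], [-1.43, 4.57], [0, 2.65], [-2.85, 2.85]. Speed limits (rad/s): [2.79, 2.79, 3.14, 3.14, 3.14, 3.14].

### API

Orientations are given as a unit quaternion [x, y, z, w].
In Python, from station import sensors, cams, order, manip gives the robot as it stands.
- The arm moves only by the tool move_arm, never from a script. Its argument "targets" is a list of rows, each an object of numbers: "dx", "dy", "dz": the shift along the world's x, y, z normalised to -1 to 1, where 1 is 25 mm; "rx", "ry", "rz": the turn, a rotation vector about the world's x, y, z normalised to -1 to 1, where 1 is 30 degrees. A call has exactly 10 rows; each row shifts and turns the commanded pose from where the row before left it; what a row does not reach is not made up. A row lasts 1/8 s, in which the tool goes at most 62.5 mm and 10.7 degrees, less where a joint would pass 70% of its speed; a pose out of reach is approached as far as the arm can. A call with a number of a shift or a turn outside -1 to 1 is refused whole. A call with a gripper value outside its range is refused whole. "claw" is the opening in per cent of the stroke, from 0 (shut) to 100 (fully open), set as the call begins (left out, the last holds). The fingers move at their own pace and stop on an object; "newtons" is the grip in N (left out, the last holds). Time passes only in rows, so rows that do not move let the fingers close, or fill a call up. It gives the time, the measured TCP pose, the force, the opening and the grip force at its end, in the units of the state.
- sensors.sense(): the state, without advancing time (a new reading comes with each control period).
- cams.snapshot(name): name is "scene" or "side" or "wrist"; returns the picture (480x640x3 uint8, red, green, blue); there is no depth.
- cams.camera_model(name): a dict with "fx", "fy", "cx", "cy" (pixels), "distortion" ([k1, k2, p1, p2, k3] as OpenCV has them; the pictures are not rectified), "extrinsics" (4x4, takes a point from world to camera coordinates). Camera axes: x right, y down, z forward; pixel columns grow to the right and rows downward; lengths in m; the calibration is good to about 2 mm. A picture is of the moment at which its call begins: read the wrist's pose just before it. camera_model takes no time and is no camera call; for the wrist camera it gives the pose at the moment of the call.
- order.sign_off(): hands the job in; it is judged then, once.
The state is a dict: "t": time; "q": joint angles; "qd": joint speeds; "tau": joint torques, N m; "tcp_pos": TCP position; "tool_rot": TCP orientation; "force": force on the tool from outside, world axes, zero at the start; "ft_torque": the same for the moment, N m; "finger_gap": opening from 0.0 (shut) to 1.0 (fully open); "gripper_force": force on a finger pad.
Only numpy, scipy, OpenCV 4.12 (cv2) and the standard library are available. Lean on these libraries where they do the work, as an engineer would, in place of code of your own. Each camera call takes 0.05 s, during which the arm holds its last target. There are 200 camera calls.

## Working session

There is one attempt and no reset: what is moved stays moved. The work goes in short steps, Python scripts to look and compute and a tool call to move; the robot and the scene stay as the last step left them, time stands still between calls to the robot, and variables do not carry over. Pictures are saved under pics/ and viewed, at most 12 in all, crops included, and the job is handed in when it is done.

Besides the shell and the picture viewer there is one more tool, called after "Call:" as name(argument=value, ...), one argument or row to a line, values as JSON. move_arm: Moves the arm, as the interface text tells. Scaled input: -1 to 1 covers 25 mm each way for a shift and 30 degrees each way for a turn. Its arguments: {"type":"object","properties":{"targets":{"type":"array"},"claw":{"type":"number"},"newtons":{"type":"number"}},"required":["targets"]}

```bash
mkdir -p pics; ls; python3 - <<'E'
from station import sensors,cams,manip
import cv2,numpy as np
s=sensors.sense();print(s['t'],s['tcp_pos'],s['tool_rot'],manip.grasp_offset)
for n in("scene","side"):
    im=cams.snapshot(n);cv2.imwrite(f"pics/{n}0.png",im[:,:,::-1]);m=cams.camera_model(n)
    E=np.array(m['extrinsics']);print(n,m['fx'],m['distortion'],(-E[:3,:3].T@E[:3,3]).round(3),E[2,:3].round(2))
E
```

```text
pics
0.0 [0.16504357 0.60206598 0.23033613] [ 1.33489378e-01  9.91049654e-01 -1.03012229e-03 -3.29886480e-04] 0.0187
scene 591.7342743450398 [-0.11376875  0.          0.          0.          0.        ] [-0.94   0.876  1.088] [ 0.74 -0.44 -0.5 ]
side 469.9997685020024 [-0.12025896  0.          0.          0.          0.        ] [ 0.134 -1.111  0.897] [ 0.26  0.78 -0.57]
```

View pics/scene0.png

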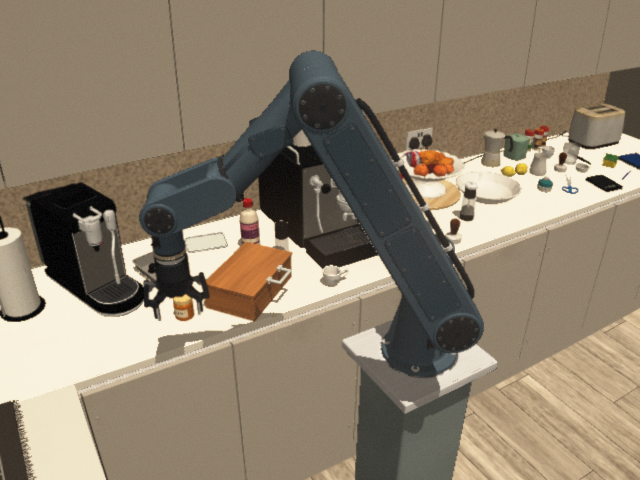

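View pics/side0.png

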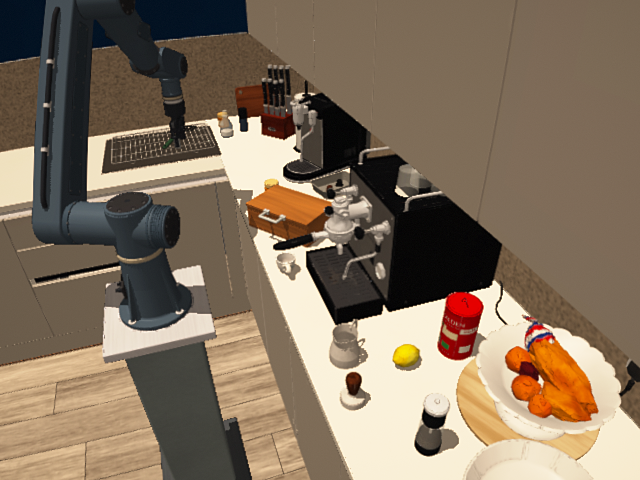

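The scene picture shows the chest at about (250,280) with its handle at (280,275) and the jar at (183,307). The side picture has the chest at (288,213) and the handle at (270,217). I'll zoom in on both.

```bash
python3 - <<'E'
import cv2,numpy as np
a=cv2.imread("pics/scene0.png")[225:325,170:303];b=cv2.imread("pics/side0.png")[165:265,230:363]
r=lambda x:cv2.resize(x,None,fx=6,fy=6,interpolation=cv2.INTER_CUBIC)
A=r(a)[:300*2];B=r(b)
im=np.vstack([cv2.resize(x,None,fx=.5*1,fy=.5) for x in(A,B)])
cv2.imwrite("pics/zoom.png",cv2.resize(np.hstack([cv2.resize(A,(399,300)),cv2.resize(B,(399,300))]),None,fx=1,fy=1))
E
```

```text
(no output)
```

View pics/zoom.png

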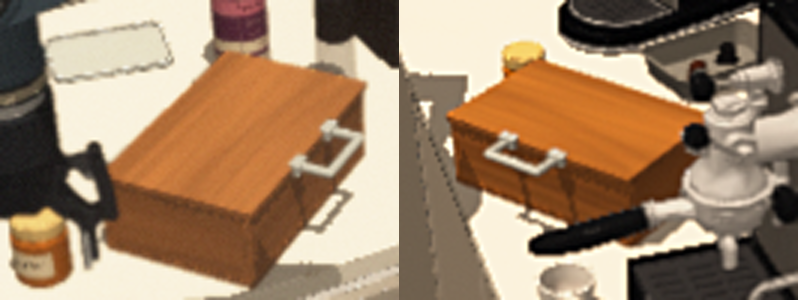

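The scene half of the zoom shows the lid's corners at about (245,242), (292,254), (253,297) and (206,286), with the bar from (277,283) to (290,273). The side half shows the front-left corner at (247,203), the front-right at (308,224), the back-left at (275,186), and the bar from (260,216) to (280,220).

```bash
cat > h.py <<'E'
import cv2,numpy as np
from station import sensors,cams
from scipy.spatial.transform import Rotation as R
def ray(m,p):
    K=np.array([[m['fx'],0,m['cx']],[0,m['fy'],m['cy']],[0,0,1]]);E=np.array(m['extrinsics'])
    u=cv2.undistortPoints(np.array([[p]],float),K,np.array(m['distortion']))[0,0]
    d=E[:3,:3].T@np.r_[u,1];return -E[:3,:3].T@E[:3,3],d/np.linalg.norm(d)
def onz(m,p,z):
    c,d=ray(m,p);return c+d*(z-c[2])/d[2]
def tri(rs):
    A=sum(np.eye(3)-np.outer(d,d) for c,d in rs);b=sum((np.eye(3)-np.outer(d,d))@c for c,d in rs)
    return np.linalg.solve(A,b)
def proj(m,P):
    K=np.array([[m['fx'],0,m['cx']],[0,m['fy'],m['cy']],[0,0,1]]);E=np.array(m['extrinsics'])
    return cv2.projectPoints(np.atleast_2d(P).astype(float),cv2.Rodrigues(E[:3,:3])[0],E[:3,3],K,np.array(m['distortion']))[0][:,0]
E
python3 - <<'E'
from h import *
a=cams.camera_model("scene");b=cams.camera_model("side")
S=dict(BL=(245,242.3),BR=(292,254),FR=(253.3,296.7),FL=(206,285.7))
for k,p in S.items():print(k,onz(a,p,.095).round(3))
for p in[(247,203.3),(307.7,224.3),(275.3,186)]:print(onz(b,p,.095).round(3))
for p,q in[((277.3,283.3),(260.3,216)),((290,272.7),(280.3,220)),((253.3,296.7),(247,203.3)),((292,254),(307.7,224.3)),((245,242.3),(275.3,186))]:print(tri([ray(a,p),ray(b,q)]).round(3))
E
```

```text
BL [0.63  0.233 0.095]
BR [0.488 0.133 0.095]
FR [0.338 0.339 0.095]
FL [0.458 0.437 0.095]
[0.348 0.334 0.095]
[0.506 0.128 0.095]
[0.474 0.427 0.095]
[0.374 0.244 0.088]
[0.422 0.182 0.087]
[0.347 0.337 0.091]
[0.503 0.129 0.09 ]
[0.455 0.294 0.182]
```

Call:
move_arm(
  targets=[
    {"dx": 0.5,"dy": -0.8,"dz": 0.1,"rz": -0.06},
    {"dx": 0.5,"dy": -0.8,"dz": 0.1,"rz": -0.06},
    {"dx": 0.5,"dy": -0.8,"dz": 0.1,"rz": -0.06},
    {"dx": 0.5,"dy": -0.8,"dz": 0.1,"rz": -0.06},
    {"dx": 0.5,"dy": -0.8,"rz": -0.06},
    {"dx": 0.5,"dy": -0.8,"rz": -0.06},
    {"dx": 0.5,"dy": -0.8,"rz": -0.06},
    {"dx": 0.5,"dy": -0.8,"rz": -0.06},
    {"dx": 0.5,"dy": -0.8,"rz": -0.06},
    {"dx": 0.5,"dy": -0.8,"rz": -0.06},
  ],
  claw=60,
  newtons=40,
)

```text
schema error: expected keys dx, dy, dz, rx, ry, rz
```

Call:
move_arm(
  targets=[
    {"dx": 0.45,"dy": -0.8,"rz": -0.06},
    {"dx": 0.45,"dy": -0.8,"rz": -0.06},
    {"dx": 0.45,"dy": -0.8,"rz": -0.06},
    {"dx": 0.45,"dy": -0.8,"rz": -0.06},
    {"dx": 0.45,"dy": -0.8,"rz": -0.06},
    {"dx": 0.45,"dy": -0.8,"rz": -0.06},
    {"dx": 0.4,"dy": -0.7,"rz": -0.06},
    {"dx": 0.3,"dy": -0.6,"rz": -0.07},
    {"rz": -0.07},
    {},
  ],
)

```text
schema error: expected keys dx, dy, dz, rx, ry, rz
```

```bash
python3 - <<'E'
from h import *
m=cams.camera_model("wrist");s=sensors.sense();im=cams.snapshot("wrist")
np.save("w1.npy",m,allow_pickle=True);cv2.imwrite("pics/w1.png",im[:,:,::-1])
print(s['t'],s['tcp_pos'],R.from_quat(s['tool_rot']).as_matrix().round(3))
h=np.array([.562,.340,.085]);x=np.array([.79,.613,0]);y=np.array([-.613,.79,0])
P=[h-.21*x+[0,0,.005]+y*k for k in(-.035,.035)]+[h-.173*x+[0,0,.01]+y*k for k in(-.13,.13)]
print(proj(m,np.array(P)).round(0))
E
```

```text
0.1 [0.16507459 0.60213679 0.23043702] [[-0.964  0.265 -0.001]
 [ 0.265  0.964 -0.002]
 [ 0.    -0.002 -1.   ]]
[[ 54. 490.]
 [ 74. 460.]
 [ 53. 540.]
 [133. 433.]]
```

View pics/w1.png

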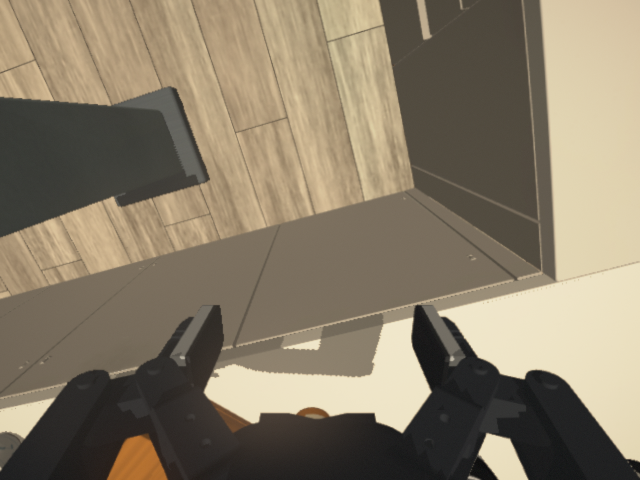

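The wrist view shows only floor and counter; the arm did not move, because every row needs all six keys. I'll resend the approach.

Call:
move_arm(
  targets=[
    {"dx": 0.5,"dy": -0.8,"dz": 0.1,"rx": 0,"ry": 0,"rz": -0.06},
    {"dx": 0.5,"dy": -0.8,"dz": 0.1,"rx": 0,"ry": 0,"rz": -0.06},
    {"dx": 0.5,"dy": -0.8,"dz": 0.1,"rx": 0,"ry": 0,"rz": -0.06},
    {"dx": 0.5,"dy": -0.8,"dz": 0.1,"rx": 0,"ry": 0,"rz": -0.06},
    {"dx": 0.5,"dy": -0.8,"dz": 0,"rx": 0,"ry": 0,"rz": -0.06},
    {"dx": 0.5,"dy": -0.8,"dz": 0,"rx": 0,"ry": 0,"rz": -0.06},
    {"dx": 0.5,"dy": -0.8,"dz": 0,"rx": 0,"ry": 0,"rz": -0.06},
    {"dx": 0.5,"dy": -0.8,"dz": 0,"rx": 0,"ry": 0,"rz": -0.06},
    {"dx": 0.5,"dy": -0.8,"dz": 0,"rx": 0,"ry": 0,"rz": -0.06},
    {"dx": 0.5,"dy": -0.8,"dz": 0,"rx": 0,"ry": 0,"rz": -0.06},
  ],
  claw=60,
  newtons=40,
)

```text
t: 1.4
tcp_pos: [0.291, 0.4012, 0.2416]
tool_rot: [0.288, 0.958, 0.0, 0.0]
force: [0.4, -0.4, -0.8]
finger_gap: 0.598
gripper_force: 0.0
```

Call:
move_arm(
  targets=[
    {"dx": 0.45,"dy": -0.8,"dz": 0,"rx": 0,"ry": 0,"rz": -0.06},
    {"dx": 0.45,"dy": -0.8,"dz": 0,"rx": 0,"ry": 0,"rz": -0.06},
    {"dx": 0.45,"dy": -0.8,"dz": 0,"rx": 0,"ry": 0,"rz": -0.06},
    {"dx": 0.45,"dy": -0.8,"dz": 0,"rx": 0,"ry": 0,"rz": -0.06},
    {"dx": 0.45,"dy": -0.8,"dz": 0,"rx": 0,"ry": 0,"rz": -0.06},
    {"dx": 0.45,"dy": -0.8,"dz": 0,"rx": 0,"ry": 0,"rz": -0.06},
    {"dx": 0.45,"dy": -0.7,"dz": 0,"rx": 0,"ry": 0,"rz": -0.06},
    {"dx": 0.4,"dy": -0.6,"dz": 0,"rx": 0,"ry": 0,"rz": -0.08},
    {"dx": 0,"dy": 0,"dz": 0,"rx": 0,"ry": 0,"rz": -0.07},
    {"dx": 0,"dy": 0,"dz": 0,"rx": 0,"ry": 0,"rz": 0},
  ],
)

```text
t: 2.65
tcp_pos: [0.3787, 0.2501, 0.2414]
tool_rot: [0.427, 0.904, 0.0, -0.0]
force: [-0.1, 0.4, 0.3]
finger_gap: 0.599
gripper_force: 0.0
```

```bash
python3 - <<'E'
from h import *
m=cams.camera_model("wrist");s=sensors.sense();im=cams.snapshot("wrist")
np.save("w1.npy",m,allow_pickle=True);cv2.imwrite("pics/w2.png",im[:,:,::-1])
print(s['t'],s['tcp_pos'],R.from_quat(s['tool_rot']).as_matrix().round(3),s['force'])
h=np.array([.562,.340,.085]);x=np.array([.79,.613,0]);y=np.array([-.613,.79,0])
P=[h-.21*x+[0,0,.005]+y*k for k in(-.035,.035)]+[h-.173*x+[0,0,.01]+y*k for k in(-.13,.13)]
print(proj(m,np.array(P)).round(0))
E
```

```text
2.65 [0.37870668 0.25008251 0.24141377] [[-0.636  0.772 -0.   ]
 [ 0.772  0.636  0.   ]
 [ 0.     0.    -1.   ]] [-0.05585216  0.43950148  0.30160144]
[[305. 294.]
 [306. 226.]
 [337. 376.]
 [353. 118.]]
```

View pics/w2.png

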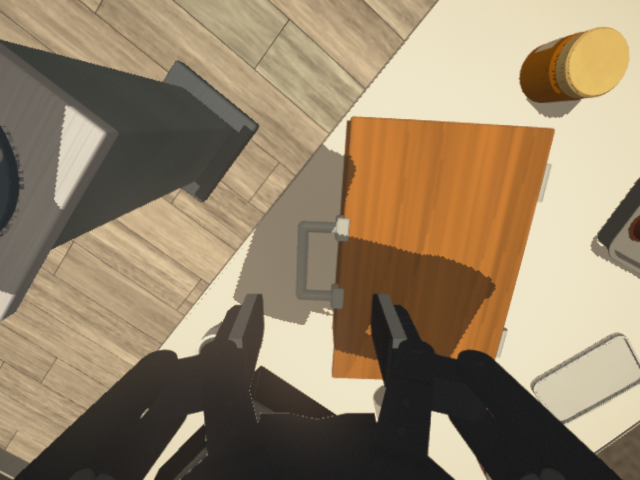

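The wrist view shows the whole lid: corners at (350,117), (553,128) and (334,377), and the bar along column ~303 from row 224 to 297. My prediction is within a few pixels.

```bash
python3 - <<'E'
from h import *
m=np.load("w1.npy",allow_pickle=True).item()
F=lambda p,z:onz(m,p,z)
fl,bl,fr=F((350,117),.095),F((553,128),.095),F((334,377),.095)
b1,b2=F((303,224),.09),F((302,297),.09)
print(fl,bl,fr,b1,b2,(b1+b2)/2)
d=fl-fr;print("yaw w",np.arctan2(-d[0],d[1]),np.linalg.norm(d));d=bl-fl;print("yaw d",np.arctan2(d[1],d[0]),np.linalg.norm(d));d=b1-b2;print("yaw b",np.arctan2(-d[0],d[1]))
a=cams.camera_model("scene");b=cams.camera_model("side")
print(tri([ray(m,(350,117)),ray(a,(206,285.7)) if 0 else ray(b,(247,203.3)),ray(a,(253.3,296.7)) if 0 else ray(b,(247,203.3))]))
print("bar z",tri([ray(m,(303,224)),ray(a,(277.3,283.3)),ray(b,(260.3,216))]),tri([ray(m,(302,297)),ray(a,(290,272.7)),ray(b,(280.3,220))]))
E
```

```text
[0.34274763 0.33561116 0.095     ] [0.47897833 0.43887031 0.095     ] [0.50302613 0.12788773 0.095     ] [0.3710558  0.23879615 0.09      ] [0.41751289 0.1793806  0.09      ] [0.39428434 0.20908838 0.09      ]
yaw w 0.6571797129067222 0.26237038360711196
yaw d 0.6485841589249484 0.170942255611486
yaw b 0.6636073171797173
[0.3463474  0.33525606 0.09424884]
bar z [0.37298039 0.24155684 0.08893245] [0.42040279 0.18065279 0.08836448]
```

Call:
move_arm(
  targets=[
    {"dx": 0.2,"dy": -0.55,"dz": 0,"rx": 0,"ry": 0,"rz": -0.06},
    {"dx": 0.2,"dy": -0.55,"dz": 0,"rx": 0,"ry": 0,"rz": 0},
    {"dx": 0.2,"dy": -0.55,"dz": 0,"rx": 0,"ry": 0,"rz": 0},
    {"dx": 0,"dy": 0,"dz": -0.8,"rx": 0,"ry": 0,"rz": 0},
    {"dx": 0,"dy": 0,"dz": -0.8,"rx": 0,"ry": 0,"rz": 0},
    {"dx": 0,"dy": 0,"dz": -0.8,"rx": 0,"ry": 0,"rz": 0},
    {"dx": 0,"dy": 0,"dz": -0.8,"rx": 0,"ry": 0,"rz": 0},
    {"dx": 0,"dy": 0,"dz": -0.8,"rx": 0,"ry": 0,"rz": 0},
    {"dx": 0,"dy": 0,"dz": -0.5,"rx": 0,"ry": 0,"rz": 0},
    {"dx": 0,"dy": 0,"dz": 0,"rx": 0,"ry": 0,"rz": 0},
  ],
  claw=32,
)

```text
t: 3.95
tcp_pos: [0.3938, 0.2084, 0.1282]
tool_rot: [0.441, 0.898, -0.001, -0.001]
force: [-0.2, -0.1, 0.5]
finger_gap: 0.321
gripper_force: 0.0
```

Call:
move_arm(
  targets=[
    {"dx": 0,"dy": 0,"dz": -0.5,"rx": 0,"ry": 0,"rz": 0},
    {"dx": 0,"dy": 0,"dz": -0.5,"rx": 0,"ry": 0,"rz": 0},
    {"dx": 0,"dy": 0,"dz": -0.5,"rx": 0,"ry": 0,"rz": 0},
    {"dx": 0,"dy": 0,"dz": -0.5,"rx": 0,"ry": 0,"rz": 0},
    {"dx": 0,"dy": 0,"dz": -0.28,"rx": 0,"ry": 0,"rz": 0},
    {"dx": 0,"dy": 0,"dz": 0,"rx": 0,"ry": 0,"rz": 0},
    {"dx": 0,"dy": 0,"dz": 0,"rx": 0,"ry": 0,"rz": 0},
    {"dx": 0,"dy": 0,"dz": 0,"rx": 0,"ry": 0,"rz": 0},
    {"dx": 0,"dy": 0,"dz": 0,"rx": 0,"ry": 0,"rz": 0},
    {"dx": 0,"dy": 0,"dz": 0,"rx": 0,"ry": 0,"rz": 0},
  ],
)

```text
t: 5.2
tcp_pos: [0.3942, 0.209, 0.072]
tool_rot: [0.44, 0.898, 0.0, 0.0]
force: [0.2, -0.3, 0.5]
finger_gap: 0.317
gripper_force: 0.0
```

Call:
move_arm(
  targets=[
    {"dx": 0,"dy": 0,"dz": 0,"rx": 0,"ry": 0,"rz": 0},
    {"dx": 0,"dy": 0,"dz": 0,"rx": 0,"ry": 0,"rz": 0},
    {"dx": 0,"dy": 0,"dz": 0,"rx": 0,"ry": 0,"rz": 0},
    {"dx": 0,"dy": 0,"dz": 0,"rx": 0,"ry": 0,"rz": 0},
    {"dx": 0,"dy": 0,"dz": 0,"rx": 0,"ry": 0,"rz": 0},
    {"dx": 0,"dy": 0,"dz": 0,"rx": 0,"ry": 0,"rz": 0},
    {"dx": 0,"dy": 0,"dz": 0,"rx": 0,"ry": 0,"rz": 0},
    {"dx": 0,"dy": 0,"dz": 0,"rx": 0,"ry": 0,"rz": 0},
    {"dx": 0,"dy": 0,"dz": 0,"rx": 0,"ry": 0,"rz": 0},
    {"dx": 0,"dy": 0,"dz": 0,"rx": 0,"ry": 0,"rz": 0},
  ],
  claw=0,
  newtons=30,
)

```text
t: 6.45
tcp_pos: [0.3939, 0.2088, 0.0719]
tool_rot: [0.44, 0.898, -0.0, -0.0]
force: [-0.3, -3.6, 6.1]
finger_gap: 0.103
gripper_force: 29.5
```

```bash
python3 - <<'E'
# arc of the bar: offset from hinge and increments per row
import numpy as np
x=np.array([.792,.611])
def p(t): return np.r_[(-.21*np.cos(t)-.005*np.sin(t))*x,.21*np.sin(t)+.005*np.cos(t)]*1
th=np.linspace(0,1.62,21)
P=np.array([np.r_[(-.21*np.cos(t)+.005*np.sin(t))*x,.21*np.sin(t)+.005*np.cos(t)] for t in th])
print((np.diff(P,axis=0)/.025).round(2).tolist());print(P[-1]+[.560,.3374,.085])
E
```

```text
[[0.03, 0.03, 0.68], [0.08, 0.06, 0.67], [0.12, 0.09, 0.66], [0.16, 0.13, 0.65], [0.2, 0.16, 0.63], [0.24, 0.19, 0.61], [0.28, 0.22, 0.58], [0.32, 0.25, 0.55], [0.35, 0.27, 0.51], [0.38, 0.3, 0.48], [0.41, 0.32, 0.44], [0.44, 0.34, 0.39], [0.46, 0.36, 0.35], [0.48, 0.37, 0.3], [0.5, 0.39, 0.25], [0.52, 0.4, 0.2], [0.53, 0.41, 0.14], [0.53, 0.41, 0.09], [0.54, 0.42, 0.03], [0.54, 0.42, -0.02]]
[0.57213546 0.34676208 0.29449993]
```

Call:
move_arm(
  targets=[
    {"dx": 0.03,"dy": 0.03,"dz": 0.68,"rx": 0,"ry": 0,"rz": 0},
    {"dx": 0.08,"dy": 0.06,"dz": 0.67,"rx": 0,"ry": 0,"rz": 0},
    {"dx": 0.12,"dy": 0.09,"dz": 0.66,"rx": 0,"ry": 0,"rz": 0},
    {"dx": 0.16,"dy": 0.13,"dz": 0.65,"rx": 0,"ry": 0,"rz": 0},
    {"dx": 0.2,"dy": 0.16,"dz": 0.63,"rx": 0,"ry": 0,"rz": 0},
    {"dx": 0.24,"dy": 0.19,"dz": 0.61,"rx": 0,"ry": 0,"rz": 0},
    {"dx": 0.28,"dy": 0.22,"dz": 0.58,"rx": 0,"ry": 0,"rz": 0},
    {"dx": 0.32,"dy": 0.25,"dz": 0.55,"rx": 0,"ry": 0,"rz": 0},
    {"dx": 0.35,"dy": 0.27,"dz": 0.51,"rx": 0,"ry": 0,"rz": 0},
    {"dx": 0.38,"dy": 0.3,"dz": 0.48,"rx": 0,"ry": 0,"rz": 0},
  ],
)

```text
t: 7.7
tcp_pos: [0.4457, 0.2478, 0.2222]
tool_rot: [0.439, 0.898, -0.006, -0.001]
force: [-3.9, -12.2, 7.9]
finger_gap: 0.099
gripper_force: 29.4
```

Call:
move_arm(
  targets=[
    {"dx": 0.41,"dy": 0.32,"dz": 0.44,"rx": 0,"ry": 0,"rz": 0},
    {"dx": 0.44,"dy": 0.34,"dz": 0.39,"rx": 0,"ry": 0,"rz": 0},
    {"dx": 0.46,"dy": 0.36,"dz": 0.35,"rx": 0,"ry": 0,"rz": 0},
    {"dx": 0.48,"dy": 0.37,"dz": 0.3,"rx": 0,"ry": 0,"rz": 0},
    {"dx": 0.5,"dy": 0.39,"dz": 0.25,"rx": 0,"ry": 0,"rz": 0},
    {"dx": 0.52,"dy": 0.4,"dz": 0.2,"rx": 0,"ry": 0,"rz": 0},
    {"dx": 0.53,"dy": 0.41,"dz": 0.14,"rx": 0,"ry": 0,"rz": 0},
    {"dx": 0.53,"dy": 0.41,"dz": 0.09,"rx": 0,"ry": 0,"rz": 0},
    {"dx": 0.54,"dy": 0.42,"dz": 0.03,"rx": 0,"ry": 0,"rz": 0},
    {"dx": 0.1,"dy": 0.08,"dz": 0,"rx": 0,"ry": 0,"rz": 0},
  ],
)

```text
t: 8.95
tcp_pos: [0.5647, 0.3372, 0.2778]
tool_rot: [0.441, 0.898, -0.0, 0.004]
force: [4.5, -5.6, 4.4]
finger_gap: 0.102
gripper_force: 30.9
```

```bash
python3 - <<'E'
from h import *
im=np.vstack([cv2.resize(cams.snapshot(n)[a:a+200,c:c+267],(600,300)if 0 else (400,300)) for n,a,c in(("scene",120,150),("side",100,200))])
cv2.imwrite("pics/up.png",im[:,:,::-1]);s=sensors.sense();print(s['tcp_pos'],s['force'])
E
```

```text
[0.56455522 0.33709381 0.27777833] [ 5.07558577 -5.89648605  3.62281878]
```

View pics/up.png

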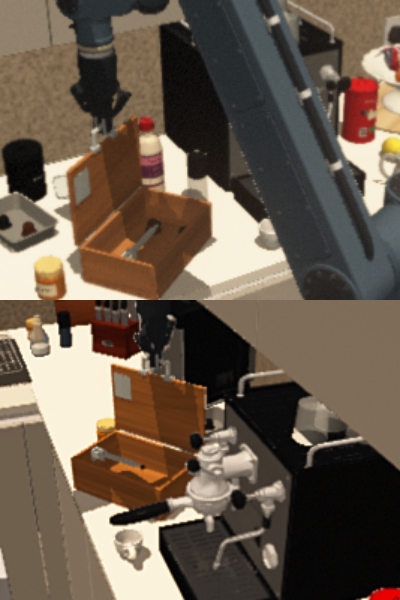

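Both views show the lid upright in the gripper, with the stay lying folded across the chest and pointing right. I'll release the lid, rise, and go over the stay.

Call:
move_arm(
  targets=[
    {"dx": 0.06,"dy": 0.05,"dz": 0,"rx": 0,"ry": 0,"rz": 0},
    {"dx": 0,"dy": 0,"dz": 0,"rx": 0,"ry": 0,"rz": 0},
    {"dx": 0,"dy": 0,"dz": 0,"rx": 0,"ry": 0,"rz": 0},
    {"dx": 0,"dy": 0,"dz": 0,"rx": 0,"ry": 0,"rz": 0},
    {"dx": 0,"dy": 0,"dz": 0,"rx": 0,"ry": 0,"rz": 0},
    {"dx": 0,"dy": 0,"dz": 0.5,"rx": 0,"ry": 0,"rz": 0},
    {"dx": 0,"dy": 0,"dz": 0.8,"rx": 0,"ry": 0,"rz": 0},
    {"dx": 0,"dy": 0,"dz": 0.8,"rx": 0,"ry": 0,"rz": 0},
    {"dx": 0,"dy": 0,"dz": 0.5,"rx": 0,"ry": 0,"rz": 0},
    {"dx": 0,"dy": 0,"dz": 0,"rx": 0,"ry": 0,"rz": 0},
  ],
  claw=40,
)

```text
t: 10.3
tcp_pos: [0.5629, 0.3405, 0.3437]
tool_rot: [0.44, 0.898, 0.001, 0.001]
force: [0.6, 0.0, -1.0]
finger_gap: 0.402
gripper_force: 0.0
```

Call:
move_arm(
  targets=[
    {"dx": -0.6,"dy": -0.4,"dz": 0,"rx": 0,"ry": 0,"rz": 0},
    {"dx": -0.6,"dy": -0.4,"dz": 0,"rx": 0,"ry": 0,"rz": 0},
    {"dx": -0.6,"dy": -0.4,"dz": 0,"rx": 0,"ry": 0,"rz": 0},
    {"dx": -0.6,"dy": -0.4,"dz": 0,"rx": 0,"ry": 0,"rz": 0},
    {"dx": -0.6,"dy": -0.4,"dz": 0,"rx": 0,"ry": 0,"rz": 0},
    {"dx": -0.5,"dy": -0.1,"dz": -0.3,"rx": 0,"ry": 0,"rz": 0},
    {"dx": 0,"dy": 0,"dz": -0.9,"rx": 0,"ry": 0,"rz": 0},
    {"dx": 0,"dy": 0,"dz": -0.9,"rx": 0,"ry": 0,"rz": 0},
    {"dx": 0,"dy": 0,"dz": -0.9,"rx": 0,"ry": 0,"rz": 0},
    {"dx": 0,"dy": 0,"dz": 0,"rx": 0,"ry": 0,"rz": 0},
  ],
)

```text
t: 11.55
tcp_pos: [0.4731, 0.287, 0.2647]
tool_rot: [0.44, 0.898, -0.002, -0.002]
force: [0.8, 0.5, 1.4]
finger_gap: 0.398
gripper_force: 0.0
```

```bash
python3 - <<'E'
from h import *
m=cams.camera_model("wrist");s=sensors.sense();im=cams.snapshot("wrist")
np.save("w3.npy",m,allow_pickle=True);cv2.imwrite("pics/w3.png",im[:,:,::-1])
print(s['t'],s['tcp_pos'],s['force'])
h=np.array([.560,.3374,0]);x=np.array([.792,.611,0]);y=np.array([-.611,.792,0])
p=h-.095*x+.09*y+[0,0,.077];print(proj(m,np.array([p,p-.08*y,p-.092*y,p-.12*y,h+.13*y+[0,0,.085]])).round(0))
E
```

```text
11.55 [0.47309252 0.28702754 0.26473505] [0.7688351  0.52539922 1.35248801]
[[323. 132.]
 [323. 214.]
 [323. 225.]
 [322. 250.]
 [431.  86.]]
```

View pics/w3.png

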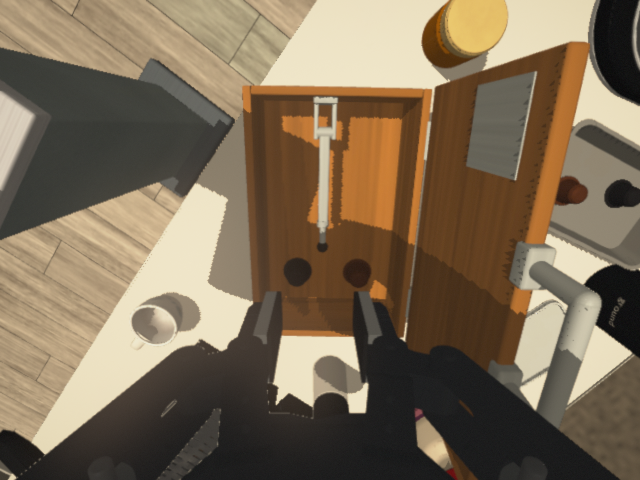

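The stay lies where predicted, from (323,132) to (323,224), with its ball near (322,246). The capsules are clear of it. I'll descend and pinch it.

Call:
move_arm(
  targets=[
    {"dx": 0.22,"dy": 0.02,"dz": -0.95,"rx": 0,"ry": 0,"rz": 0},
    {"dx": 0,"dy": 0,"dz": -0.95,"rx": 0,"ry": 0,"rz": 0},
    {"dx": 0,"dy": 0,"dz": -0.95,"rx": 0,"ry": 0,"rz": 0},
    {"dx": 0,"dy": 0,"dz": -0.95,"rx": 0,"ry": 0,"rz": 0},
    {"dx": 0,"dy": 0,"dz": -0.95,"rx": 0,"ry": 0,"rz": 0},
    {"dx": 0,"dy": 0,"dz": -0.95,"rx": 0,"ry": 0,"rz": 0},
    {"dx": 0,"dy": 0,"dz": -0.9,"rx": 0,"ry": 0,"rz": 0},
    {"dx": 0,"dy": 0,"dz": -0.8,"rx": 0,"ry": 0,"rz": 0},
    {"dx": 0,"dy": 0,"dz": -0.6,"rx": 0,"ry": 0,"rz": 0},
    {"dx": 0,"dy": 0,"dz": -0.4,"rx": 0,"ry": 0,"rz": 0},
  ],
)

```text
t: 12.85
tcp_pos: [0.4809, 0.2884, 0.0569]
tool_rot: [0.44, 0.898, 0.0, 0.0]
force: [0.1, 0.1, -0.3]
finger_gap: 0.401
gripper_force: 0.0
```

Call:
move_arm(
  targets=[
    {"dx": 0,"dy": 0,"dz": 0,"rx": 0,"ry": 0,"rz": 0},
    {"dx": 0,"dy": 0,"dz": 0,"rx": 0,"ry": 0,"rz": 0},
    {"dx": 0,"dy": 0,"dz": 0,"rx": 0,"ry": 0,"rz": 0},
    {"dx": 0,"dy": 0,"dz": 0,"rx": 0,"ry": 0,"rz": 0},
    {"dx": 0,"dy": 0,"dz": 0,"rx": 0,"ry": 0,"rz": 0},
    {"dx": 0,"dy": 0,"dz": 0,"rx": 0,"ry": 0,"rz": 0},
    {"dx": 0,"dy": 0,"dz": 0,"rx": 0,"ry": 0,"rz": 0},
    {"dx": 0,"dy": 0,"dz": 0,"rx": 0,"ry": 0,"rz": 0},
    {"dx": 0,"dy": 0,"dz": 0,"rx": 0,"ry": 0,"rz": 0},
    {"dx": 0,"dy": 0,"dz": 0,"rx": 0,"ry": 0,"rz": 0},
  ],
  claw=0,
  newtons=20,
)

```text
t: 14.1
tcp_pos: [0.4791, 0.2873, 0.0571]
tool_rot: [0.44, 0.898, -0.001, -0.001]
force: [-2.3, -5.3, -0.2]
finger_gap: 0.111
gripper_force: 23.3
```

```bash
python3 - <<'E'
from h import *
s=sensors.sense();print(s['tcp_pos'],s['q'],s['finger_gap'])
y=np.array([-.611,.792,0]);z=np.array([0,0,1.])
f=np.linspace(0,1.85,21);P=[]
for i,t in enumerate(f):
    b=.9*i/20
    a=-np.cos(b)*z-np.sin(b)*y
    P.append(.08*(-np.cos(t)*y+np.sin(t)*z)+.019*a)
print((np.diff(P,axis=0)/.025).round(2).tolist(),P[0]-P[-1])
E
```

```text
[0.47911181 0.28725043 0.05710405] [ 3.40364957e-01  6.98414075e-01  1.72905113e+00 -8.75565868e-04
  7.17135367e-01 -3.17710601e-01] 0.1110670522298839
[[0.01, -0.02, 0.3], [-0.0, 0.01, 0.3], [-0.02, 0.03, 0.29], [-0.04, 0.05, 0.29], [-0.05, 0.07, 0.28], [-0.07, 0.09, 0.27], [-0.08, 0.11, 0.25], [-0.1, 0.12, 0.24], [-0.11, 0.14, 0.22], [-0.12, 0.16, 0.2], [-0.13, 0.17, 0.18], [-0.14, 0.18, 0.16], [-0.15, 0.19, 0.14], [-0.15, 0.2, 0.11], [-0.16, 0.21, 0.09], [-0.16, 0.21, 0.06], [-0.17, 0.21, 0.04], [-0.17, 0.21, 0.01], [-0.16, 0.21, -0.02], [-0.16, 0.21, -0.04]] [ 0.05325721 -0.06903389 -0.08409143]
```

Call:
move_arm(
  targets=[
    {"dx": 0.01,"dy": -0.02,"dz": 0.3,"rx": -0.068,"ry": -0.053,"rz": 0},
    {"dx": 0,"dy": 0.01,"dz": 0.3,"rx": -0.068,"ry": -0.053,"rz": 0},
    {"dx": -0.02,"dy": 0.03,"dz": 0.29,"rx": -0.068,"ry": -0.053,"rz": 0},
    {"dx": -0.04,"dy": 0.05,"dz": 0.29,"rx": -0.068,"ry": -0.053,"rz": 0},
    {"dx": -0.05,"dy": 0.07,"dz": 0.28,"rx": -0.068,"ry": -0.053,"rz": 0},
    {"dx": -0.07,"dy": 0.09,"dz": 0.27,"rx": -0.068,"ry": -0.053,"rz": 0},
    {"dx": -0.08,"dy": 0.11,"dz": 0.25,"rx": -0.068,"ry": -0.053,"rz": 0},
    {"dx": -0.1,"dy": 0.12,"dz": 0.24,"rx": -0.068,"ry": -0.053,"rz": 0},
    {"dx": -0.11,"dy": 0.14,"dz": 0.22,"rx": -0.068,"ry": -0.053,"rz": 0},
    {"dx": -0.12,"dy": 0.16,"dz": 0.2,"rx": -0.068,"ry": -0.053,"rz": 0},
  ],
)

```text
t: 15.35
tcp_pos: [0.4642, 0.3072, 0.1225]
tool_rot: [0.43, 0.875, -0.099, 0.2]
force: [-3.2, -1.7, -6.3]
finger_gap: 0.112
gripper_force: 22.1
```

Call:
move_arm(
  targets=[
    {"dx": -0.13,"dy": 0.17,"dz": 0.18,"rx": -0.068,"ry": -0.053,"rz": 0},
    {"dx": -0.14,"dy": 0.18,"dz": 0.16,"rx": -0.068,"ry": -0.053,"rz": 0},
    {"dx": -0.15,"dy": 0.19,"dz": 0.14,"rx": -0.068,"ry": -0.053,"rz": 0},
    {"dx": -0.15,"dy": 0.2,"dz": 0.11,"rx": -0.068,"ry": -0.053,"rz": 0},
    {"dx": -0.16,"dy": 0.21,"dz": 0.09,"rx": -0.068,"ry": -0.053,"rz": 0},
    {"dx": -0.16,"dy": 0.21,"dz": 0.06,"rx": -0.068,"ry": -0.053,"rz": 0},
    {"dx": -0.17,"dy": 0.21,"dz": 0.04,"rx": -0.068,"ry": -0.053,"rz": 0},
    {"dx": -0.17,"dy": 0.21,"dz": 0.01,"rx": -0.068,"ry": -0.053,"rz": 0},
    {"dx": 0,"dy": 0,"dz": 0,"rx": -0.068,"ry": -0.053,"rz": 0},
    {"dx": 0,"dy": 0,"dz": 0,"rx": 0,"ry": 0,"rz": 0},
  ],
)

```text
t: 16.6
tcp_pos: [0.4342, 0.3473, 0.1427]
tool_rot: [0.4, 0.817, -0.182, 0.374]
force: [-3.4, 0.5, 2.2]
finger_gap: 0.11
gripper_force: 22.8
```

```bash
python3 - <<'E'
from h import *
s=sensors.sense();M=R.from_quat(s['tool_rot']).as_matrix();g=np.array(s['tcp_pos'])-.0187*M[:,2]
y=np.array([-.611,.792,0]);p=np.array([.4298,.3507,.072]);d=g-p
print(s['t'],"grip",g,"angle",np.arctan2(d[2],-d@y),"r",np.linalg.norm(d),"tilt",np.arccos(-M[2,2]),s['force'],s['q'])
im=np.vstack([cv2.resize(cams.snapshot(n)[a:a+200,c:c+267],(400,300)) for n,a,c in(("scene",120,150),("side",100,200))])
cv2.imwrite("pics/stay.png",im[:,:,::-1])
E
```

```text
16.6 grip [0.42553869 0.35846849 0.15497116] angle 1.675941436616756 r 0.0834429281943863 tilt 0.857031852035914 [-3.40329972  0.47942365  2.15234724] [ 0.87085619  0.76117003  1.62273514 -0.91936093  1.19412153  0.76528555]
```

View pics/stay.png

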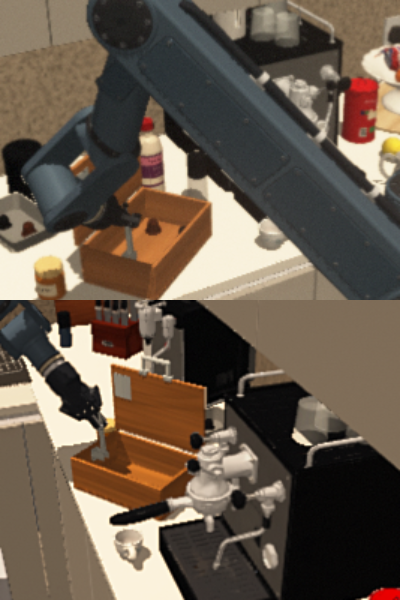

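Both views show the stay nearly upright in the pads and the lid still up. I'll push it on to the stop.

Call:
move_arm(
  targets=[
    {"dx": -0.06,"dy": 0.08,"dz": -0.01,"rx": 0,"ry": 0,"rz": 0},
    {"dx": -0.06,"dy": 0.08,"dz": -0.01,"rx": 0,"ry": 0,"rz": 0},
    {"dx": -0.06,"dy": 0.08,"dz": -0.01,"rx": 0,"ry": 0,"rz": 0},
    {"dx": -0.06,"dy": 0.08,"dz": -0.01,"rx": 0,"ry": 0,"rz": 0},
    {"dx": 0,"dy": 0,"dz": 0,"rx": 0,"ry": 0,"rz": 0},
    {"dx": 0,"dy": 0,"dz": 0,"rx": 0,"ry": 0,"rz": 0},
    {"dx": 0,"dy": 0,"dz": 0,"rx": 0,"ry": 0,"rz": 0},
    {"dx": 0,"dy": 0,"dz": 0,"rx": 0,"ry": 0,"rz": 0},
    {"dx": 0,"dy": 0,"dz": 0,"rx": 0,"ry": 0,"rz": 0},
    {"dx": 0,"dy": 0,"dz": 0,"rx": 0,"ry": 0,"rz": 0},
  ],
)

```text
t: 17.95
tcp_pos: [0.4304, 0.3523, 0.1421]
tool_rot: [0.4, 0.816, -0.184, 0.375]
force: [6.8, -11.3, -2.8]
finger_gap: 0.106
gripper_force: 20.8
```

Call:
move_arm(
  targets=[
    {"dx": 0,"dy": 0,"dz": 0,"rx": 0,"ry": 0,"rz": 0},
    {"dx": 0,"dy": 0,"dz": 0,"rx": 0,"ry": 0,"rz": 0},
    {"dx": 0,"dy": 0,"dz": 0,"rx": 0,"ry": 0,"rz": 0},
    {"dx": 0,"dy": 0,"dz": 0,"rx": 0,"ry": 0,"rz": 0},
    {"dx": -0.17,"dy": 0.22,"dz": 0.24,"rx": 0,"ry": 0,"rz": 0},
    {"dx": -0.33,"dy": 0.43,"dz": 0.47,"rx": 0,"ry": 0,"rz": 0},
    {"dx": -0.33,"dy": 0.43,"dz": 0.47,"rx": 0,"ry": 0,"rz": 0},
    {"dx": -0.33,"dy": 0.43,"dz": 0.47,"rx": 0,"ry": 0,"rz": 0},
    {"dx": -0.33,"dy": 0.43,"dz": 0.47,"rx": 0,"ry": 0,"rz": 0},
    {"dx": -0.1,"dy": 0.2,"dz": 0.8,"rx": 0,"ry": 0,"rz": 0},
  ],
  claw=45,
)

```text
t: 19.2
tcp_pos: [0.3885, 0.409, 0.2155]
tool_rot: [0.4, 0.817, -0.182, 0.374]
force: [1.2, 0.4, -0.3]
finger_gap: 0.449
gripper_force: 0.0
```

```bash
python3 - <<'E'
from h import *
m=cams.camera_model("wrist");s=sensors.sense();im=cams.snapshot("wrist")
M=R.from_quat(s['tool_rot']).as_matrix()
x=np.array([.792,.611,0]);y=np.array([-.611,.792,0]);z=np.array([0,0,1])
D=np.column_stack([y,x,-z]);print(s['t'],s['tcp_pos'],"rotvec units",R.from_matrix(D@M.T).as_rotvec()/np.radians(30))
a=cams.snapshot("scene")[120:320,150:417];b=cams.snapshot("side")[100:300,200:467]
o=np.hstack([cv2.resize(im,(400,300)),np.vstack([cv2.resize(v,(400,300)) for v in(a,b)])[:300]])
o=np.vstack([np.hstack([cv2.resize(im,(400,300)),cv2.resize(a,(400,300))]),np.hstack([cv2.resize(b,(400,300)),np.zeros((300,400,3),np.uint8)])])
cv2.imwrite("pics/rel.png",o[:,:,::-1])
E
```

```text
19.2 [0.38845263 0.40896538 0.21548744] rotvec units [ 1.29382915  1.00520504 -0.00640949]
```

View pics/rel.png

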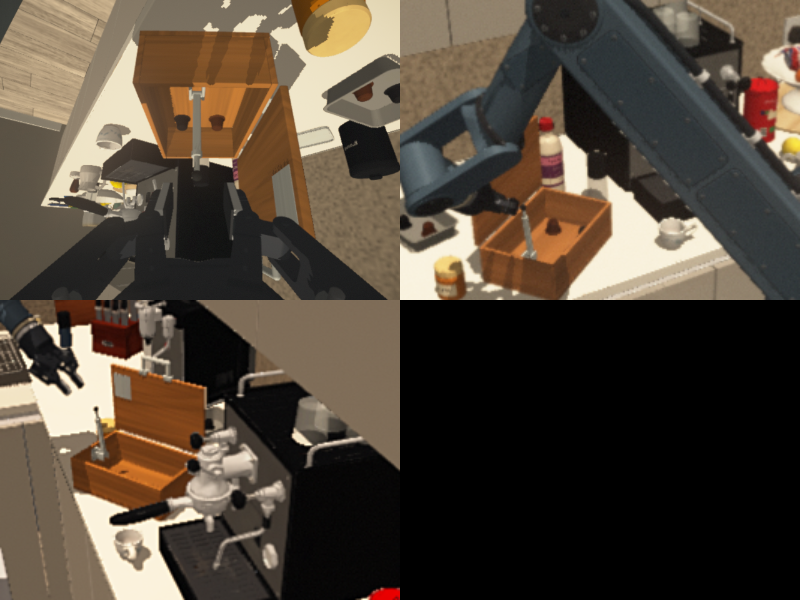

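All the views show the stay standing on its stop by itself, clear of the fingers, with the lid still upright. I'll rise, straighten the tool and go back over the bar.

Call:
move_arm(
  targets=[
    {"dx": 0,"dy": 0,"dz": 0.7,"rx": 0.13,"ry": 0.1,"rz": 0},
    {"dx": 0,"dy": 0,"dz": 0.7,"rx": 0.13,"ry": 0.1,"rz": 0},
    {"dx": 0,"dy": 0,"dz": 0.7,"rx": 0.13,"ry": 0.1,"rz": 0},
    {"dx": 0,"dy": 0,"dz": 0.7,"rx": 0.13,"ry": 0.1,"rz": 0},
    {"dx": 0,"dy": 0,"dz": 0.7,"rx": 0.13,"ry": 0.1,"rz": 0},
    {"dx": 0,"dy": 0,"dz": 0.6,"rx": 0.13,"ry": 0.1,"rz": 0},
    {"dx": 0,"dy": 0,"dz": 0.5,"rx": 0.13,"ry": 0.1,"rz": 0},
    {"dx": 0,"dy": 0,"dz": 0.5,"rx": 0.13,"ry": 0.1,"rz": 0},
    {"dx": 0,"dy": 0,"dz": 0.4,"rx": 0.13,"ry": 0.1,"rz": 0},
    {"dx": 0,"dy": 0,"dz": 0.3,"rx": 0.13,"ry": 0.1,"rz": 0},
  ],
)

```text
t: 20.6
tcp_pos: [0.3894, 0.4075, 0.3599]
tool_rot: [0.442, 0.897, 0.003, -0.001]
force: [1.0, 0.2, 0.2]
finger_gap: 0.449
gripper_force: 0.0
```

Call:
move_arm(
  targets=[
    {"dx": 0.5,"dy": -0.2,"dz": 0,"rx": 0,"ry": 0,"rz": 0},
    {"dx": 0.8,"dy": -0.32,"dz": 0,"rx": 0,"ry": 0,"rz": 0},
    {"dx": 0.8,"dy": -0.32,"dz": 0,"rx": 0,"ry": 0,"rz": 0},
    {"dx": 0.8,"dy": -0.32,"dz": 0,"rx": 0,"ry": 0,"rz": 0},
    {"dx": 0.8,"dy": -0.32,"dz": 0,"rx": 0,"ry": 0,"rz": 0},
    {"dx": 0.8,"dy": -0.32,"dz": 0,"rx": 0,"ry": 0,"rz": 0},
    {"dx": 0.8,"dy": -0.32,"dz": 0,"rx": 0,"ry": 0,"rz": 0},
    {"dx": 0.8,"dy": -0.32,"dz": 0,"rx": 0,"ry": 0,"rz": 0},
    {"dx": 0.8,"dy": -0.32,"dz": 0,"rx": 0,"ry": 0,"rz": 0},
    {"dx": 0,"dy": 0,"dz": 0,"rx": 0,"ry": 0,"rz": 0},
  ],
)

```text
t: 21.85
tcp_pos: [0.5635, 0.3383, 0.3593]
tool_rot: [0.442, 0.897, 0.002, 0.001]
force: [-0.7, -0.2, -0.1]
finger_gap: 0.449
gripper_force: 0.0
```

```bash
python3 - <<'E'
from h import *
im=cams.snapshot("wrist");s=sensors.sense();m=cams.camera_model("wrist")
print(s['t'],s['tcp_pos'],s['force'])
print(proj(m,np.array([[.5655,.338,.295],[.544,.366,.295],[.587,.310,.295]])).round(0))
cv2.imwrite("pics/bar.png",im[:,:,::-1])
E
```

```text
21.9 [0.56231101 0.33879847 0.35944684] [-0.79087479  0.61174917 -0.37230695]
[[320. 259.]
 [320. 208.]
 [320. 305.]]
```

View pics/bar.png

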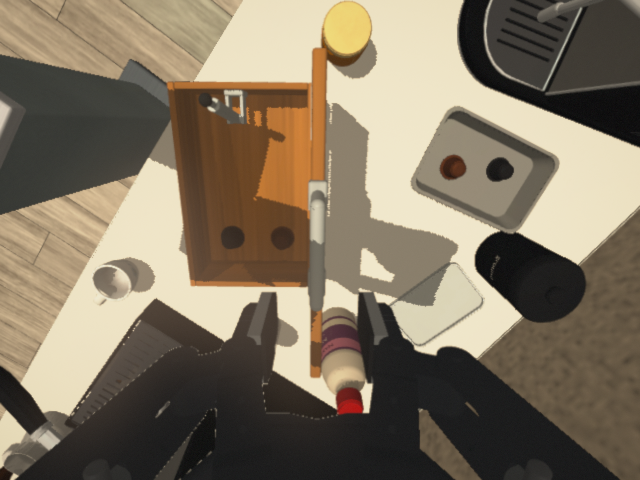

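The bar lies at column 317, rows 200–300, within ~2 mm of the prediction and centred between the fingers. The stay is up at (220,105). I'll go down and grip.

Call:
move_arm(
  targets=[
    {"dx": 0.04,"dy": -0.06,"dz": -0.4,"rx": 0,"ry": 0,"rz": 0},
    {"dx": 0,"dy": 0,"dz": -0.6,"rx": 0,"ry": 0,"rz": 0},
    {"dx": 0,"dy": 0,"dz": -0.6,"rx": 0,"ry": 0,"rz": 0},
    {"dx": 0,"dy": 0,"dz": -0.6,"rx": 0,"ry": 0,"rz": 0},
    {"dx": 0,"dy": 0,"dz": -0.6,"rx": 0,"ry": 0,"rz": 0},
    {"dx": 0,"dy": 0,"dz": -0.42,"rx": 0,"ry": 0,"rz": 0},
    {"dx": 0,"dy": 0,"dz": 0,"rx": 0,"ry": 0,"rz": 0},
    {"dx": 0,"dy": 0,"dz": 0,"rx": 0,"ry": 0,"rz": 0},
    {"dx": 0,"dy": 0,"dz": 0,"rx": 0,"ry": 0,"rz": 0},
    {"dx": 0,"dy": 0,"dz": 0,"rx": 0,"ry": 0,"rz": 0},
  ],
)

```text
t: 23.15
tcp_pos: [0.5631, 0.3378, 0.2799]
tool_rot: [0.441, 0.897, 0.003, 0.001]
force: [-0.1, 0.1, 1.1]
finger_gap: 0.445
gripper_force: 0.0
```

Call:
move_arm(
  targets=[
    {"dx": 0,"dy": 0,"dz": 0,"rx": 0,"ry": 0,"rz": 0},
    {"dx": 0,"dy": 0,"dz": 0,"rx": 0,"ry": 0,"rz": 0},
    {"dx": 0,"dy": 0,"dz": 0,"rx": 0,"ry": 0,"rz": 0},
    {"dx": 0,"dy": 0,"dz": 0,"rx": 0,"ry": 0,"rz": 0},
    {"dx": 0,"dy": 0,"dz": 0,"rx": 0,"ry": 0,"rz": 0},
    {"dx": 0,"dy": 0,"dz": 0,"rx": 0,"ry": 0,"rz": 0},
    {"dx": 0,"dy": 0,"dz": 0,"rx": 0,"ry": 0,"rz": 0},
    {"dx": 0,"dy": 0,"dz": 0,"rx": 0,"ry": 0,"rz": 0},
    {"dx": 0,"dy": 0,"dz": 0,"rx": 0,"ry": 0,"rz": 0},
    {"dx": 0,"dy": 0,"dz": 0,"rx": 0,"ry": 0,"rz": 0},
  ],
  claw=0,
  newtons=20,
)

```text
t: 24.4
tcp_pos: [0.5629, 0.3378, 0.2795]
tool_rot: [0.441, 0.897, 0.003, 0.001]
force: [-0.8, -0.2, 3.9]
finger_gap: 0.108
gripper_force: 19.8
```

```bash
python3 - <<'E'
from h import *
x=np.array([.792,.611]);s=sensors.sense();print(s['tcp_pos'],s['force'],s['gripper_force'])
t0=np.arccos(-((np.array(s['tcp_pos'])[:2]-[.560,.3374])@x-.005)/.21);print("lid",t0)
for L in(.115,.12,.125):
    zb=.072-.006+(L-.006)*np.sin(1.69)+.006-.085  # ball centre over hinge
    print(L,"meet",np.arctan2(zb,.095)+np.arcsin(.006/np.hypot(zb,.095)))
th=np.r_[np.arange(1.58,1.0,-.06),np.arange(1.04,.6,-.02)]
P=np.array([np.r_[(-.21*np.cos(t)+.005*np.sin(t))*x,.21*np.sin(t)+.005*np.cos(t)] for t in th])
for t,d in zip(th[1:],(np.diff(P,axis=0)/.025).round(3)):print(t.round(2),d)
E
```

```text
[0.56294282 0.33777639 0.2795355 ] [-0.76025444 -0.24226763  3.93939224] 19.819214344024658
lid 1.5591802805483415
0.115 meet 0.8312098127231979
0.12 meet 0.8554564451057239
0.125 meet 0.8784445409176345
1.52 [-0.399 -0.308  0.002]
1.46 [-0.399 -0.307 -0.029]
1.4 [-0.396 -0.306 -0.059]
1.34 [-0.393 -0.303 -0.089]
1.28 [-0.388 -0.299 -0.118]
1.22 [-0.382 -0.295 -0.148]
1.16 [-0.374 -0.289 -0.176]
1.1 [-0.365 -0.282 -0.204]
1.04 [-0.355 -0.274 -0.231]
1.04 [0. 0. 0.]
1.02 [-0.116 -0.089 -0.083]
1.0 [-0.114 -0.088 -0.086]
0.98 [-0.113 -0.087 -0.089]
0.96 [-0.112 -0.086 -0.092]
0.94 [-0.11  -0.085 -0.094]
0.92 [-0.109 -0.084 -0.097]
0.9 [-0.107 -0.083 -0.1  ]
0.88 [-0.105 -0.081 -0.103]
0.86 [-0.104 -0.08  -0.105]
0.84 [-0.102 -0.079 -0.108]
0.82 [-0.1   -0.077 -0.11 ]
0.8 [-0.099 -0.076 -0.113]
0.78 [-0.097 -0.075 -0.115]
0.76 [-0.095 -0.073 -0.118]
0.74 [-0.093 -0.072 -0.12 ]
0.72 [-0.091 -0.07  -0.123]
0.7 [-0.089 -0.069 -0.125]
0.68 [-0.087 -0.067 -0.127]
0.66 [-0.085 -0.066 -0.129]
0.64 [-0.083 -0.064 -0.131]
0.62 [-0.081 -0.062 -0.133]
0.6 [-0.079 -0.061 -0.135]
```

Call:
move_arm(
  targets=[
    {"dx": -0.2,"dy": -0.15,"dz": 0,"rx": 0,"ry": 0,"rz": 0},
    {"dx": -0.4,"dy": -0.31,"dz": -0.03,"rx": 0,"ry": 0,"rz": 0},
    {"dx": -0.4,"dy": -0.31,"dz": -0.06,"rx": 0,"ry": 0,"rz": 0},
    {"dx": -0.39,"dy": -0.3,"dz": -0.09,"rx": 0,"ry": 0,"rz": 0},
    {"dx": -0.39,"dy": -0.3,"dz": -0.12,"rx": 0,"ry": 0,"rz": 0},
    {"dx": -0.38,"dy": -0.295,"dz": -0.15,"rx": 0,"ry": 0,"rz": 0},
    {"dx": -0.37,"dy": -0.29,"dz": -0.18,"rx": 0,"ry": 0,"rz": 0},
    {"dx": -0.365,"dy": -0.28,"dz": -0.2,"rx": 0,"ry": 0,"rz": 0},
    {"dx": -0.355,"dy": -0.275,"dz": -0.23,"rx": 0,"ry": 0,"rz": 0},
    {"dx": 0,"dy": 0,"dz": 0,"rx": 0,"ry": 0,"rz": 0},
  ],
)

```text
t: 25.65
tcp_pos: [0.4792, 0.2744, 0.2516]
tool_rot: [0.441, 0.897, 0.001, -0.001]
force: [-4.1, 3.6, 0.2]
finger_gap: 0.105
gripper_force: 20.2
```

```bash
cat > st.py <<'E'
from h import *
x=np.array([.792,.611]);s=sensors.sense();p=np.array(s['tcp_pos']);f=np.array(s['force'])
px=(p[:2]-[.560,.3374])@x;pz=p[2]+.0187-.085
t=np.arctan2(pz,-px)-.024
tang=np.r_[-np.sin(t)*x,-np.cos(t)]
print(s['t'],p,"lid",t,"r",np.hypot(px,pz),"force",f.round(1),"tangential(closing)",f@tang,"radial out",f@np.r_[-np.cos(t)*x,np.sin(t)])
E
python3 st.py
```

```text
25.65 [0.47916334 0.27440336 0.25164437] lid 1.0415777974692801 r 0.21180549678769614 force [-4.1  3.6  0.2] tangential(closing) 0.8012266067939057 radial out 0.7056001684772287
```

Call:
move_arm(
  targets=[
    {"dx": -0.116,"dy": -0.089,"dz": -0.083,"rx": 0,"ry": 0,"rz": 0},
    {"dx": -0.114,"dy": -0.088,"dz": -0.086,"rx": 0,"ry": 0,"rz": 0},
    {"dx": -0.113,"dy": -0.087,"dz": -0.089,"rx": 0,"ry": 0,"rz": 0},
    {"dx": -0.112,"dy": -0.086,"dz": -0.092,"rx": 0,"ry": 0,"rz": 0},
    {"dx": -0.11,"dy": -0.085,"dz": -0.094,"rx": 0,"ry": 0,"rz": 0},
    {"dx": -0.109,"dy": -0.084,"dz": -0.097,"rx": 0,"ry": 0,"rz": 0},
    {"dx": 0,"dy": 0,"dz": 0,"rx": 0,"ry": 0,"rz": 0},
    {"dx": 0,"dy": 0,"dz": 0,"rx": 0,"ry": 0,"rz": 0},
    {"dx": 0,"dy": 0,"dz": 0,"rx": 0,"ry": 0,"rz": 0},
    {"dx": 0,"dy": 0,"dz": 0,"rx": 0,"ry": 0,"rz": 0},
  ],
)

```text
t: 26.9
tcp_pos: [0.4633, 0.2623, 0.2389]
tool_rot: [0.441, 0.897, 0.002, -0.001]
force: [-4.3, 5.4, 0.5]
finger_gap: 0.107
gripper_force: 20.3
```

```bash
python3 st.py
```

```text
26.9 [0.46328285 0.26230676 0.2388677 ] lid 0.9295488653012476 r 0.2116162592244073 force [-4.3  5.4  0.5] tangential(closing) -0.16074347936190392 radial out 0.46077730662247973
```

Call:
move_arm(
  targets=[
    {"dx": -0.054,"dy": -0.042,"dz": -0.05,"rx": 0,"ry": 0,"rz": 0},
    {"dx": -0.054,"dy": -0.042,"dz": -0.05,"rx": 0,"ry": 0,"rz": 0},
    {"dx": -0.053,"dy": -0.041,"dz": -0.051,"rx": 0,"ry": 0,"rz": 0},
    {"dx": -0.053,"dy": -0.041,"dz": -0.051,"rx": 0,"ry": 0,"rz": 0},
    {"dx": 0,"dy": 0,"dz": 0,"rx": 0,"ry": 0,"rz": 0},
    {"dx": 0,"dy": 0,"dz": 0,"rx": 0,"ry": 0,"rz": 0},
    {"dx": 0,"dy": 0,"dz": 0,"rx": 0,"ry": 0,"rz": 0},
    {"dx": 0,"dy": 0,"dz": 0,"rx": 0,"ry": 0,"rz": 0},
    {"dx": 0,"dy": 0,"dz": 0,"rx": 0,"ry": 0,"rz": 0},
    {"dx": 0,"dy": 0,"dz": 0,"rx": 0,"ry": 0,"rz": 0},
  ],
)

```text
t: 28.15
tcp_pos: [0.4581, 0.2583, 0.2339]
tool_rot: [0.441, 0.897, 0.002, -0.001]
force: [-4.8, 5.3, -0.1]
finger_gap: 0.106
gripper_force: 20.3
```

```bash
python3 st.py
```

```text
28.15 [0.45809203 0.25834218 0.23385134] lid 0.8906141989661299 r 0.21146733481100016 force [-4.8  5.3 -0.1] tangential(closing) 0.506011227697445 radial out 0.30236169360950427
```

Call:
move_arm(
  targets=[
    {"dx": -0.053,"dy": -0.041,"dz": -0.052,"rx": 0,"ry": 0,"rz": 0},
    {"dx": -0.053,"dy": -0.041,"dz": -0.052,"rx": 0,"ry": 0,"rz": 0},
    {"dx": -0.052,"dy": -0.04,"dz": -0.053,"rx": 0,"ry": 0,"rz": 0},
    {"dx": 0,"dy": 0,"dz": 0,"rx": 0,"ry": 0,"rz": 0},
    {"dx": 0,"dy": 0,"dz": 0,"rx": 0,"ry": 0,"rz": 0},
    {"dx": 0,"dy": 0,"dz": 0,"rx": 0,"ry": 0,"rz": 0},
    {"dx": 0,"dy": 0,"dz": 0,"rx": 0,"ry": 0,"rz": 0},
    {"dx": 0,"dy": 0,"dz": 0,"rx": 0,"ry": 0,"rz": 0},
    {"dx": 0,"dy": 0,"dz": 0,"rx": 0,"ry": 0,"rz": 0},
    {"dx": 0,"dy": 0,"dz": 0,"rx": 0,"ry": 0,"rz": 0},
  ],
)

```text
t: 29.4
tcp_pos: [0.4549, 0.2559, 0.2304]
tool_rot: [0.442, 0.897, 0.003, -0.0]
force: [-4.1, 6.4, 1.3]
finger_gap: 0.111
gripper_force: 20.4
```

```bash
python3 st.py
```

```text
29.4 [0.45488631 0.25587098 0.23038329] lid 0.8654107102961167 r 0.21125677504276602 force [-4.1  6.4  1.3] tangential(closing) -1.3458002199782784 radial out 0.5304953530329016
```

Call:
move_arm(
  targets=[
    {"dx": -0.052,"dy": -0.04,"dz": -0.054,"rx": 0,"ry": 0,"rz": 0},
    {"dx": -0.052,"dy": -0.04,"dz": -0.054,"rx": 0,"ry": 0,"rz": 0},
    {"dx": 0,"dy": 0,"dz": 0,"rx": 0,"ry": 0,"rz": 0},
    {"dx": 0,"dy": 0,"dz": 0,"rx": 0,"ry": 0,"rz": 0},
    {"dx": 0,"dy": 0,"dz": 0,"rx": 0,"ry": 0,"rz": 0},
    {"dx": 0,"dy": 0,"dz": 0,"rx": 0,"ry": 0,"rz": 0},
    {"dx": 0,"dy": 0,"dz": 0,"rx": 0,"ry": 0,"rz": 0},
    {"dx": 0,"dy": 0,"dz": 0,"rx": 0,"ry": 0,"rz": 0},
    {"dx": 0,"dy": 0,"dz": 0,"rx": 0,"ry": 0,"rz": 0},
    {"dx": 0,"dy": 0,"dz": 0,"rx": 0,"ry": 0,"rz": 0},
  ],
)

```text
t: 30.65
tcp_pos: [0.4543, 0.2553, 0.2296]
tool_rot: [0.442, 0.897, 0.006, 0.001]
force: [-3.7, 10.2, 8.0]
finger_gap: 0.104
gripper_force: 21.0
```

```bash
python3 st.py
```

```text
30.65 [0.45429839 0.25531624 0.22960177] lid 0.8601200105643637 r 0.2111595053231599 force [-3.7 10.2  8. ] tangential(closing) -7.711269373098835 radial out 3.9400012686007413
```

The force rose to about 8 N and motion stopped at 0.86 rad, so the lid rests on the stay. I'll release and withdraw upward.

Call:
move_arm(
  targets=[
    {"dx": 0.02,"dy": 0.02,"dz": 0.03,"rx": 0,"ry": 0,"rz": 0},
    {"dx": 0,"dy": 0,"dz": 0,"rx": 0,"ry": 0,"rz": 0},
    {"dx": 0,"dy": 0,"dz": 0,"rx": 0,"ry": 0,"rz": 0},
    {"dx": 0,"dy": 0,"dz": 0,"rx": 0,"ry": 0,"rz": 0},
    {"dx": 0,"dy": 0,"dz": 0,"rx": 0,"ry": 0,"rz": 0},
    {"dx": 0,"dy": 0,"dz": 0,"rx": 0,"ry": 0,"rz": 0},
    {"dx": 0,"dy": 0,"dz": 0.1,"rx": 0,"ry": 0,"rz": 0},
    {"dx": 0,"dy": 0,"dz": 0.2,"rx": 0,"ry": 0,"rz": 0},
    {"dx": 0,"dy": 0,"dz": 0.2,"rx": 0,"ry": 0,"rz": 0},
    {"dx": 0,"dy": 0,"dz": 0,"rx": 0,"ry": 0,"rz": 0},
  ],
  claw=28,
)

```text
t: 31.9
tcp_pos: [0.4538, 0.2534, 0.2415]
tool_rot: [0.441, 0.897, 0.003, 0.001]
force: [-0.3, -0.9, -0.3]
finger_gap: 0.277
gripper_force: 0.0
```

Call:
move_arm(
  targets=[
    {"dx": 0,"dy": 0,"dz": 0.3,"rx": 0,"ry": 0,"rz": 0},
    {"dx": 0,"dy": 0,"dz": 0.5,"rx": 0,"ry": 0,"rz": 0},
    {"dx": 0,"dy": 0,"dz": 0.7,"rx": 0,"ry": 0,"rz": 0},
    {"dx": 0,"dy": 0,"dz": 0.7,"rx": 0,"ry": 0,"rz": 0},
    {"dx": 0,"dy": 0,"dz": 0.7,"rx": 0,"ry": 0,"rz": 0},
    {"dx": 0,"dy": 0,"dz": 0.7,"rx": 0,"ry": 0,"rz": 0},
    {"dx": 0,"dy": 0,"dz": 0.5,"rx": 0,"ry": 0,"rz": 0},
    {"dx": 0,"dy": 0,"dz": 0,"rx": 0,"ry": 0,"rz": 0},
    {"dx": 0,"dy": 0,"dz": 0,"rx": 0,"ry": 0,"rz": 0},
    {"dx": 0,"dy": 0,"dz": 0,"rx": 0,"ry": 0,"rz": 0},
  ],
)

```text
t: 33.15
tcp_pos: [0.4529, 0.2531, 0.3426]
tool_rot: [0.441, 0.897, 0.002, -0.0]
force: [0.1, 0.0, 0.5]
finger_gap: 0.28
gripper_force: 0.0
```

```bash
python3 - <<'E'
from h import *
f=lambda n,r,c:cv2.resize(cams.snapshot(n)[r:r+200,c:c+267],(400,300))
o=np.vstack([np.hstack([f("scene",120,150),f("side",100,200)])])
cv2.imwrite("pics/end.png",o[:,:,::-1]);print(sensors.sense()['t'])
E
```

```text
33.25
```

View pics/end.png

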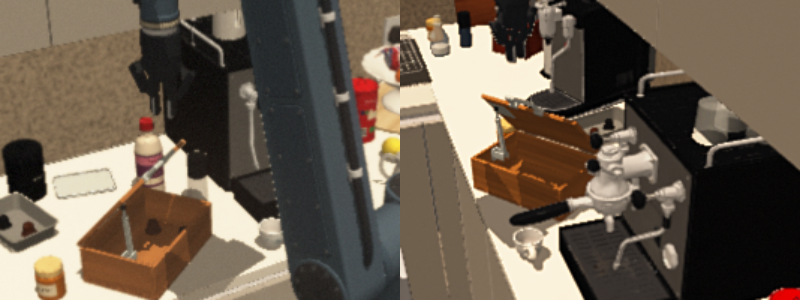

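The lid rests half open on the upright stay, the gripper is clear, and the jar, cup and grinder stand where they were.

```bash
python3 -c "from station import order;print(order.sign_off())"
```

```text
the job is handed in; nothing more can be done
None
```

The job is handed in: the chest lid rests at about 0.86 rad on the upright stay, the handle is released, and no bystander was touched as far as the pictures show; the sign-off returned no verdict.

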